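Load a plate into the drill jig under its spring clip

TASK

Load the marked-out steel plate into the drill jig with the fingertips alone: hold the spring clip's thumb plate down with one fingertip so that its jaw lifts, and with the other fingertip push the steel plate along the bed, under the raised jaw, until it is fully home against the end stop. Keep the clip held down until the plate is home, then let go so that the jaw clamps it. Do not lift or tip the plate off the bed, and leave the other things on the bench where they lie.

Things in the scene. Friction and masses are not known exactly. Their poses are not given: they have to be found in the camera images.
- jig: Drill jig, fixed: grey base 145x94 mm, bed top 22 mm above bench. Origin on bench under the bed's centre line. +x: loading direction, away from the robot; stop's face at x=+50 mm; +z up. Bed between two rails at y=+-26 mm (4 mm above bed). Right side: drill-bush arm at x 20..48, y -42..+4 mm, top 49 mm above bench. Left: clip hinge along x at y=+40, z=38 mm; its two ears (x=-64, +46) reach z=45 mm.
- blank: The plate to load: dark flat steel plate 60 (jig x) x 50 x 12 mm, 0.28 kg, two scribed lines on top, no hole. It lies on the jig's bed between the rails, short of the jaw. Origin: centre of its underside, x axis along the jig's x. Home when the origin is at jig x=+20 mm. It slides freely (friction a few N).
- blank_front (a point): Middle of the plate's leading edge (the edge toward the end stop), half-way up: 30 mm ahead of the plate's origin. At jig x=+50 mm when home; it starts at jig x=6 to 22 mm. The trailing edge, to be pushed, is 60 mm behind it.
- thumb_plate (a point): Point on top of the clip's thumb plate to press: middle of its length, 28 mm out from the hinge line. Moves with the clip. At rest at jig x=-43, y=+70, z=38 mm; fully down at y=+68, z=27 mm (5 mm above the bed), where the thumb plate is level. Thumb plate: jig x -74 to -12, y +51 to +82 mm when down; a finger may slide along it.
- clip (a joint): Angle of the spring clip (rad): 0 at rest with no plate (jaw foot 6 mm above the bed), grows as the thumb plate is pressed, 0.36 fully down (jaw foot 16 mm above the bed). It clamps the 12 mm plate at about 0.21; a plate passes freely above 0.25. Jaw foot: jig x 26..40, y 8..16 mm, straight sides, so it blocks the plate when down. Springs back when let go; fully down takes 6 N at the point thumb_plate.
- drilled_plate: Bystander: finished plate of the same size as the blank, with a 9 mm drilled hole, lying on the bench to the right of the jig. Origin under its centre.
- pliers: Bystander: red-handled pliers, 70x170x14 mm, on the bench, farther left of the jig.
- marker_pen: Bystander: black marker pen, 18x128x18 mm, on the bench just left of the jig.
- red_driver: Bystander: screwdriver with a red handle, 28x210x28 mm, on the bench in front of the jig.
- carton: Bystander: small carton, 64x112x51 mm, on the bench near the vice.
- black_bin: Bystander: small open black bin, 115x145x60 mm, on the bench, farther left of the jig.
There are look-alikes about, which are no part of the job. What is shaped like the blank but pink is not meant.

How it is judged:
On the way, in this order (a step that is already met when the one before it is completed fails the run):
1. the clip is held down (its jaw raised) while the plate is still short of the jaw (value of joint clip above 0.25 rad and x of blank_front in the frame of jig below 0.027 m), for 0.15 s.
2. the plate is home against the end stop (within 2 mm) with the clip still held down (value of joint clip above 0.25 rad and x of blank_front in the frame of jig above 0.048 m), for 0.15 s.
At the end, for the whole second after the job is handed in: The plate lies flat on the bed between the rails with its leading edge within 2 mm of the end stop and square to it (0.05 rad), at rest; the clip has been let go and its jaw rests on the plate (clip angle 0.17 to 0.245 rad, more than 1.5 N) (x of blank_front in the frame of jig above 0.048 m and angle between the x axis of blank and the x axis of jig, either way round below 0.05 rad and y of blank_front in the frame of jig between -0.003 and 0.003 m and angle between blank's own z axis and vertical below 0.04 rad and value of joint clip between 0.17 and 0.245 rad and contact force between clip and blank above 1.5 N and linear speed of blank below 0.01 m/s); the robot touches nothing.
It fails at once if the plate is lifted: more than 6 mm off the bed, or tipped by more than 0.25 rad (height (world z) of blank above 0.028 m or angle between blank's own z axis and vertical above 0.25 rad).
It fails at once if the plate leaves the jig's bed (height (world z) of blank below 0.014 m).
It fails at once if one of the things lying about is moved by more than 25 mm (distance of any of drilled_plate, pliers, marker_pen, red_driver, carton, black_bin from where it was at the start of the episode above 0.025 m).
It also fails if it takes over 53 s, if anything falls off the work surface, if the arm or the gripper's body presses on something with over 40 N, if the wrist force passes 120 N, or if a joint passes its speed limit or range.

ROBOT

A 6-joint arm with a two-finger parallel gripper is mounted at the origin on a cart in front of the work surface, level with it; the furniture and walls round the work are solid. World frame = base frame: x ahead of the robot, y to its left, z up, the work surface at z = 0. Lengths are in m, angles in rad, forces in N, time in s.
With the tool pointing down it reaches from about 0.35 to 0.8 m from the base axis. Payload 7.3 kg.
Tool frame: the origin (TCP) lies between the finger pads; the fingertips stand 25 mm ahead of it and the grasp point (between the pads) lies 6 mm ahead of it (r.tip_extent is the distance from the TCP to the fingertips, in m); z points along the fingers, y is the line along which they close (so a half turn about z gives the same grasp; the last joint's range is limited). The gripper opens to 85 mm and grips with 20 to 120 N. Pads are 22 mm wide; open, the fingers measure 114 mm over their backs; the gripper's body (76 mm by 85 mm) begins 54 mm behind the grasp point. The pads swing forward as they close: fully open they stand 13 mm farther back than shut.
Start: joints at [-0.146, 0.342, 1.524, -0, 1.275, -0.146], TCP at [0.525, 0, 0.256] pointing down, gripper open.
Joint ranges: [-2.53, 2.53], [-0.77, 2.02], [0.04, 2.7], [-1, 4.14], [0.28, 2.66], [-3.11, 3.11]. Speed limits (rad/s): [2.57, 2.57, 3.14, 3.14, 3.14, 3.14].

INTERFACE

Orientations are given as a unit quaternion [x, y, z, w].
In Python, from workcell import r, command_gripper, optics gives the robot as it stands. The module is installed in compiled form; this text tells all that it offers. Calls block until the motion is done:
- r.reach(position, orientation): joint-space move of the TCP to a pose.
- r.move_straight(position, orientation=None, speed=0.15, max_force=None): straight line of the TCP; orientation=None keeps the orientation; speed is the mean speed in m/s. With max_force (N) it stops when the force on the tool has changed by that much, and returns True; else False.
- r.movej(angles): joint-space move.
- command_gripper(opening, force=None): finger opening in m; force is the grip in N (None keeps the last); returns when the fingers have stopped.
- r.hold(seconds).
- r.solve_ik(position, orientation): joint angles nearest the present ones, or None.
- r.read_state(): the state.
- optics.get_image(name): name is "scene" or "side" or "wrist"; returns (picture, depth): 400x640x3 uint8, red, green, blue; 400x640 float32, m along the optical axis (not along the pixel's ray), 0 where there is no reading.
- optics.camera_model(name): a dict with "K" (3x3 intrinsics, pixels), "R" (3x3) and "t" (3): a world point X has camera coordinates R X + t; the wrist camera has in their place "tool_from_camera" (4x4, takes a point from camera to tool coordinates, whose origin is the TCP and whose axes are the flange's). Camera axes: x right, y down, z forward; pixel columns grow to the right and rows downward; lengths in m; the calibration is good to about 2 mm. The wrist camera is an equidistant fisheye: a pixel r from the principal point sees the ray r / f radians off the axis. A picture is of the moment at which its call begins: read the wrist's pose just before it. camera_model takes no time and is no camera call.
A pose or a line that the arm cannot do raises r.PlanningError and nothing moves.
- r.finish_job(): hands the job in; it is judged then, once.
The state is a dict: "time_s": time; "joint_positions": joint angles; "dq": joint speeds; "tau": joint torques, N m; "eef_pos": TCP position; "eef_rot": TCP orientation; "contact_force": force on the tool from outside, world axes, zero at the start; "torque": the same for the moment, N m; "grip_width": finger opening in m; "grip_force": force on a finger pad.
Only numpy, scipy, OpenCV 4.12 (cv2) and the standard library are available. Lean on these libraries where they do the work, as an engineer would, in place of code of your own. Each camera call takes 0.05 s, during which the arm holds its last target. There are 200 camera calls.

## Working session

There is one attempt and no reset: what is moved stays moved. The work goes in short steps, each a Python script; the robot and the scene stay as the last script left them, time stands still between calls to the robot, and variables do not carry over. Pictures are saved under pics/ and viewed, at most 13 in all, crops included, and the job is handed in when it is done.

```bash
mkdir -p pics
python3 - <<'E'
from workcell import r,optics
import cv2,numpy as np
for n in ("scene","side","wrist"):
    im,d=optics.get_image(n); cv2.imwrite(f"pics/{n}0.png",im[...,::-1]); np.save(f"pics/{n}0.npy",d)
    print(n,optics.camera_model(n))
s=r.read_state(); print(s["time_s"],s["eef_pos"],s["eef_rot"],s["grip_width"],r.tip_extent)
E
```

```text
scene {'K': array([[403.61071541,   0.        , 318.17292835],
       [  0.        , 403.61071541, 192.68865513],
       [  0.        ,   0.        ,   1.        ]]), 'R': array([[-0.69492576, -0.71870278,  0.02333463],
       [-0.42846366,  0.38779146, -0.8161107 ],
       [ 0.57749205, -0.57713439, -0.5774243 ]]), 't': array([0.15649217, 0.30820369, 0.72771001])}
side {'K': array([[393.06482212,   0.        , 324.83098556],
       [  0.        , 393.06482212, 199.80029359],
       [  0.        ,   0.        ,   1.        ]]), 'R': array([[ 0.99970944,  0.02144009, -0.01101668],
       [ 0.00179109, -0.52183842, -0.85304247],
       [-0.02403824,  0.85277487, -0.5217252 ]]), 't': array([-0.40829718, -0.0369703 ,  1.11677558])}
wrist {'K': array([[309.70691629,   0.        , 317.48587677],
       [  0.        , 309.70691629, 200.69604544],
       [  0.        ,   0.        ,   1.        ]]), 'tool_from_camera': array([[-8.27587565e-04, -9.61338354e-01, -2.75368634e-01,
         7.16489579e-02],
       [ 9.99999478e-01, -6.30417455e-04, -8.04531188e-04,
        -1.84048296e-03],
       [ 5.99829495e-04, -2.75369156e-01,  9.61338373e-01,
        -1.17787636e-01],
       [ 0.00000000e+00,  0.00000000e+00,  0.00000000e+00,
         1.00000000e+00]])}
0.15 [5.24738034e-01 4.88782796e-05 2.55795695e-01] [ 7.07099849e-01  7.07113486e-01 -3.50975082e-04 -4.45721362e-04] 0.0853144878297939 0.025
```

View pics/scene0.png

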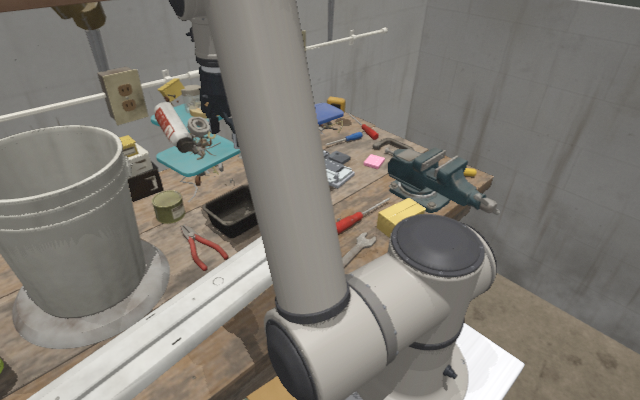

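View pics/wrist0.png

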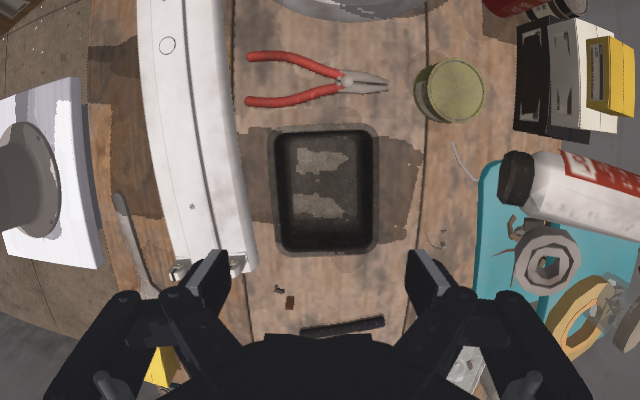

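View pics/side0.png

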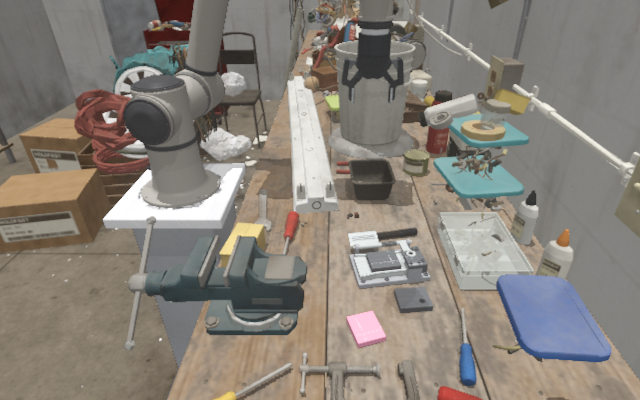

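The side view shows the jig at about (390,262), with its white thumb plate at (370,240), the pen at (400,235) and the drilled plate at (412,300). The wrist view shows the bin, and the pen at (342,327). The arm hides the jig in the scene view. I'll get a rough jig position from the side depth, then look from above.

```bash
cat > h.py <<'E'
import numpy as np,cv2
from workcell import r,optics,command_gripper
from scipy.spatial.transform import Rotation as Ro
def down(a): # tool z down, tool x along world heading a
    x=np.array([np.cos(a),np.sin(a),0]); z=np.array([0,0,-1.]); return Ro.from_matrix(np.c_[x,np.cross(z,x),z]).as_quat()
def ray(name,u,v,s=None):
    m=optics.camera_model(name);K=m["K"]; a=(np.asarray(u,float)-K[0,2])/K[0,0]; b=(np.asarray(v,float)-K[1,2])/K[1,1]
    if name!="wrist":
        d=np.stack([a,b,np.ones_like(a)],-1); return -m["R"].T@m["t"], d@m["R"]
    q=np.hypot(a,b)+1e-9; d=np.stack([a/q*np.sin(q),b/q*np.sin(q),np.cos(q)],-1)
    T=m["tool_from_camera"]; R=Ro.from_quat(s["eef_rot"]).as_matrix()
    return R@T[:3,3]+s["eef_pos"], d@(R@T[:3,:3]).T
def onplane(name,u,v,z,s=None):
    o,d=ray(name,u,v,s); return o+d*((z-o[2])/d[...,2])[...,None]
E
python3 - <<'E'
from h import *
for n,u,v,z in [("jigL",350,282,0),("jigR",430,278,0),("mid",388,262,.03),("thumb",370,240,.038),("pen",400,235,.01),("drilled",412,300,.012)]:
    print(n,onplane("side",u,v,z))
im=cv2.imread("pics/side0.png")[215:325,320:460]
cv2.imwrite("pics/sidecrop.png",cv2.resize(im,None,fx=5,fy=5,interpolation=cv2.INTER_CUBIC))
E
```

```text
jigL [ 0.46656185 -0.38181169  0.        ]
jigR [ 0.62700921 -0.36880813  0.        ]
mid [ 0.54250105 -0.35593332  0.03      ]
thumb [ 0.51095836 -0.29455913  0.038     ]
pen [ 0.58466468 -0.23860863  0.01      ]
drilled [ 0.5779097  -0.44062487  0.012     ]
```

View pics/sidecrop.png

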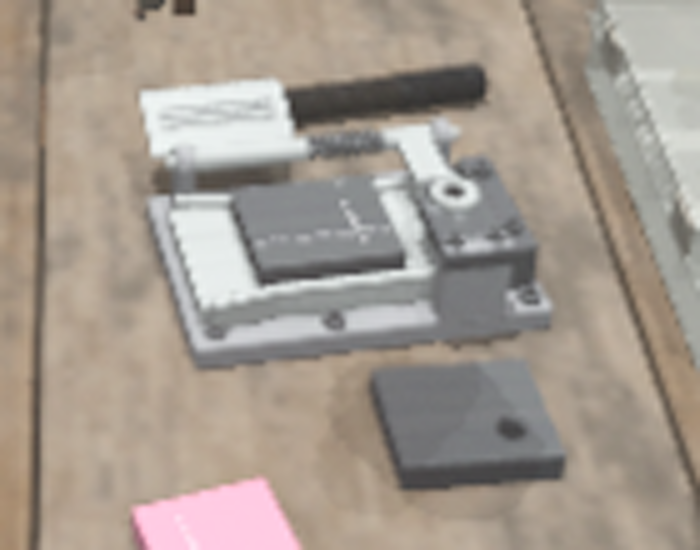

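The crop shows the blank between the rails, short of the jaw, with its top face from (235,190) to (400,270). The thumb plate is at (220,115), and the pen lies just behind it at (390,90). Next is an overhead look with the wrist camera.

Run:
```python
from h import *
P=[0.455,-0.355,0.22]
for a in (0.1,np.pi+.1):
    print(a,r.solve_ik(P,down(a)))
r.reach(P,down(0.1))
r.hold(.3); s=r.read_state(); im,d=optics.get_image("wrist"); cv2.imwrite("pics/w1.png",im[...,::-1]); np.save("pics/w1.npy",d)
import pickle; pickle.dump(s,open("pics/w1.pkl","wb")); print(s["eef_pos"],s["joint_positions"],s["time_s"])
```

```text
0.1 [-7.95337655e-01  4.66624657e-01  1.43267648e+00 -4.44089210e-16
  1.24229152e+00  6.75458672e-01]
3.241592653589793 [-7.95337655e-01  4.66624657e-01  1.43267648e+00 -4.44089210e-16
  1.24229152e+00 -2.46613398e+00]
[ 0.45546058 -0.35438365  0.22017843] [-7.94025099e-01  4.66284195e-01  1.43272387e+00  3.53072723e-05
  1.24227877e+00  6.75316868e-01] 1.8083
```

View pics/w1.png

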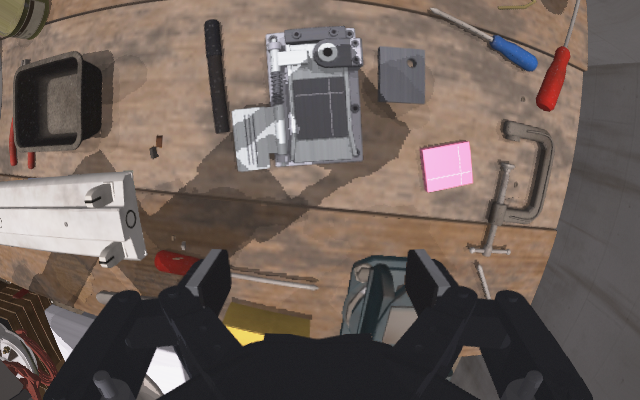

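The wrist view shows the jig upright in the picture. The blank is at (320,107), the thumb plate at (253,138), the jaw and bush at (325,50), and the pen at (217,75). I'll enlarge it to measure the corners.

Run:
```python
import cv2
im=cv2.imread("pics/w1.png")[20:175,225:370]
cv2.imwrite("pics/w1c.png",cv2.resize(im,None,fx=3.8,fy=3.8,interpolation=cv2.INTER_CUBIC))
```

```text
(no output)
```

View pics/w1c.png

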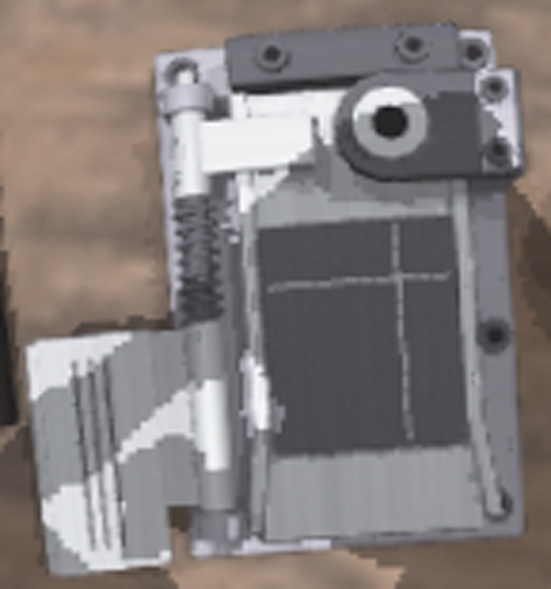

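The blank's top corners in the crop are (259,228), (455,216), (468,442) and (272,453). The thumb plate's outer edge runs from (27,343) to (47,575).

Run:
```python
from h import *
import pickle; s=pickle.load(open("pics/w1.pkl","rb"))
def P(pts,z):
    p=np.array(pts,float)/3.8-.37+[225,20]; return onplane("wrist",p[:,0],p[:,1],z,s)
B=P([(259,228),(455,216),(468,442),(272,453)],.034); print(B.round(4))
c=B.mean(0); ax=(B[0]+B[1]-B[2]-B[3])/2; ay=(B[0]+B[3]-B[1]-B[2])/2
print("size",np.linalg.norm(ax),np.linalg.norm(ay),"yaw",np.arctan2(ax[1],ax[0]),np.arctan2(-ay[0],ay[1]),"c",c)
yaw=(np.arctan2(ax[1],ax[0])*60+np.arctan2(-ay[0],ay[1])*50)/110
R=np.array([[np.cos(yaw),-np.sin(yaw)],[np.sin(yaw),np.cos(yaw)]])
f=lambda p:((p[:,:2]-c[:2])@R).round(4)
# thumb plate outer edge at rest: 42 mm from hinge; z ~ .043 ; inner edge z~.034
print("thumb outer",f(P([(27,343),(47,575)],.043)),"inner",f(P([(168,562)],.036)))
print("base near corners",f(P([(192,555),(523,532)],.01)),"far", f(P([(156,53),(490,33)],.01)))
print("ears",f(P([(185,95),(215,530)],.045)))
print("jaw tip",f(P([(318,118),(318,160)],.035)), "rear edge bed",f(P([(268,540),(480,525)],.022)))
o,d=ray("wrist",0,0,s); 
# side-camera check on blank top
q=np.array([(235,190),(375,172),(402,250),(262,268)],float)/5+[320,215]; S=onplane("side",q[:,0],q[:,1],.034); print("side c",S.mean(0)); print(S.round(4)); print(yaw)
```

```text
[[ 0.5548 -0.3184  0.034 ]
 [ 0.5629 -0.3675  0.034 ]
 [ 0.5049 -0.3772  0.034 ]
 [ 0.4969 -0.3272  0.034 ]]
size 0.05867034541995256 0.0502395425429667 yaw 0.1580577100384606 0.16193499531192404 c [ 0.52989399 -0.34755972  0.034     ]
thumb outer [[ 0.0048  0.0852]
 [-0.0556  0.0858]] inner [[-0.0558  0.0546]]
base near corners [[-0.0585  0.052 ]
 [-0.0574 -0.042 ]] far [[ 0.0856  0.0523]
 [ 0.0853 -0.0402]]
ears [[ 0.0638  0.0404]
 [-0.0469  0.0403]]
jaw tip [[0.057  0.0082]
 [0.0458 0.0088]] rear edge bed [[-0.0538  0.029 ]
 [-0.053  -0.0287]]
side c [ 0.53422231 -0.35090141  0.034     ]
[[ 0.5021 -0.333   0.034 ]
 [ 0.5607 -0.3208  0.034 ]
 [ 0.5649 -0.3694  0.034 ]
 [ 0.5092 -0.3804  0.034 ]]
0.15982011243548946
```

```bash
cat >> h.py <<'E'
YAW=0.16; C=np.array([.5299,-.3476]); RJ=np.array([[np.cos(YAW),-np.sin(YAW)],[np.sin(YAW),np.cos(YAW)]])
J0=C-RJ@[-.0175,0]
def J(x,y,z): return [*(J0+RJ@[x,y]),z]
def inJ(p): return np.r_[(np.asarray(p[:2])-J0)@RJ,p[2]]
E
python3 - <<'E'
from h import *
command_gripper(0.053,20); print(r.tip_extent,r.read_state()["grip_width"])
r.reach(J(-.071,.0335,.13),down(YAW))
r.move_straight(J(-.071,.0335,.078),down(YAW),speed=.08)
r.hold(.3); s=r.read_state(); print(inJ(s["eef_pos"]),s["contact_force"],s["time_s"])
im,d=optics.get_image("wrist"); cv2.imwrite("pics/w2.png",im[:,120:520,::-1])
E
```

```text
0.025 0.05296892544436496
[-0.07086648  0.03335558  0.07838009] [ 0.07086623  0.15560153 -0.04341417] 3.8583
```

View pics/w2.png

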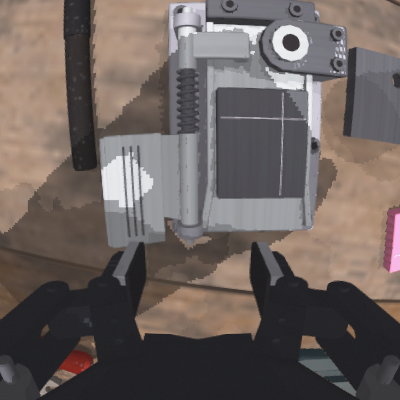

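Run:
```python
from h import *
for z in np.arange(.042,.0269,-.0015):
    h=r.move_straight(J(-.069,.0335,z+.025),down(YAW),speed=.03,max_force=9)
    s=r.read_state(); print((inJ(s["eef_pos"])*1e3).round(1),s["contact_force"].round(2),h,s["time_s"])
    if h: break
im,d=optics.get_image("wrist"); cv2.imwrite("pics/w3.png",im[:,120:520,::-1])
```

```text
[-69.   33.6  66.8] [-0.2   0.37  0.25] False 4.4333
[-69.   33.5  65.5] [-0.48  0.74  0.3 ] False 4.6833
[-69.   33.5  63.9] [ 0.66  0.86 -0.14] False 4.9333
[-69.1  33.5  62.4] [ 0.16 -0.09 -0.06] False 5.1833
[-69.1  33.6  60.9] [ 0.32 -0.34 -0.21] False 5.4333
[-69.   33.6  59.4] [-0.21  0.61 -0.32] False 5.6833
[-68.9  33.4  58.2] [-0.42 -0.12  1.81] False 5.9333
[-68.9  33.3  56.6] [-0.06 -0.2   2.11] False 6.1833
[-68.9  33.2  55.1] [ 0.04 -1.46  3.27] False 6.4333
[-68.8  33.1  53.6] [ 1.32 -2.36  4.16] False 6.6833
[-68.8  32.9  52.3] [ 0.24 -3.62  5.4 ] False 6.9333
```

View pics/w3.png

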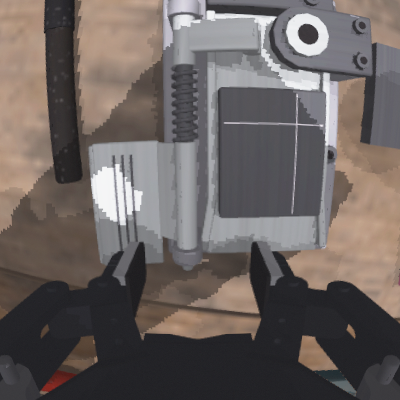

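The clip touched at about 59.5 mm TCP height and is roughly 7 mm down, so the open fingertips are a bit shorter than nominal. I'll continue to the bottom.

Run:
```python
from h import *
for z in np.arange(.0265,.0205,-.001):
    h=r.move_straight(J(-.069,.0335,z+.025),down(YAW),speed=.02,max_force=6)
    s=r.read_state(); print((inJ(s["eef_pos"])*1e3).round(1),s["contact_force"].round(2),h,s["time_s"])
    if h or s["contact_force"][2]>9: break
r.hold(.2)
im,d=optics.get_image("side"); cv2.imwrite("pics/s3.png",cv2.resize(im[190:300,320:460,::-1],None,fx=5,fy=5,interpolation=cv2.INTER_CUBIC))
```

```text
[-68.8  32.8  51.9] [ 0.1  -3.4   5.41] False 7.2333
[-68.8  32.6  51.1] [-0.14 -3.15  6.37] False 7.4833
[-68.8  32.4  50.2] [-0.91 -3.84  7.7 ] False 7.7333
[-68.8  32.1  49.4] [-1.38 -5.15  7.63] False 7.9833
[-68.8  31.8  48.6] [-1.62 -5.58  9.29] False 8.2333
```

View pics/s3.png

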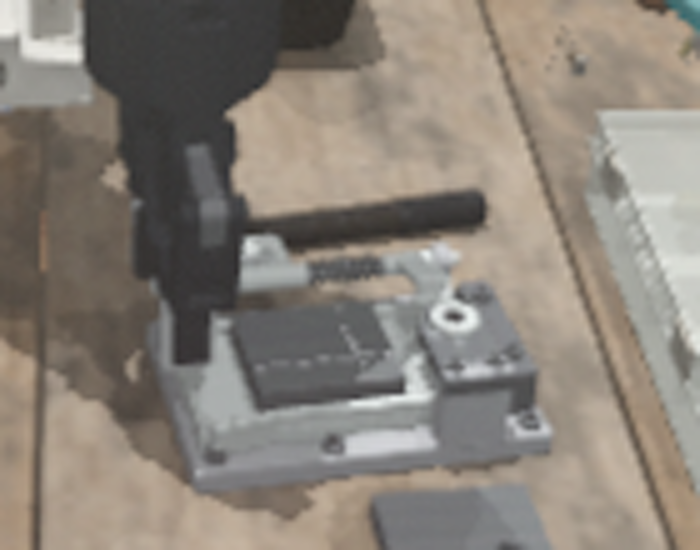

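The clip is down with the jaw raised, and the push finger is behind the plate's trailing edge (at (190,345) against (245,350)). Pushing now.

Run:
```python
from h import *
zc=.0475
for x in [-.064,-.058,-.05,-.042,-.034,-.028,-.025,-.022,-.020,-.018,-.016,-.014,-.012]:
    h=r.move_straight(J(x,.0335,zc),down(YAW),speed=.03,max_force=14)
    s=r.read_state(); f=s["contact_force"]; print(x,(inJ(s["eef_pos"])*1e3).round(1),np.r_[f[:2]@RJ,f[2]].round(2),h,s["time_s"])
    if h: break
r.hold(.3)
s=r.read_state(); f=s["contact_force"]; print((inJ(s["eef_pos"])*1e3).round(1),np.r_[f[:2]@RJ,f[2]].round(2))
im,d=optics.get_image("wrist"); cv2.imwrite("pics/w4.png",im[:,120:520,::-1])
```

```text
-0.064 [-64.7  33.   48.2] [-5.24 -2.54 10.1 ] False 8.8
-0.058 [-59.3  33.6  48.1] [-7.47 -1.54 10.98] False 9.15
-0.05 [-52.  34.  48.] [-9.09  0.12 13.24] False 9.5667
-0.042 [-44.3  34.1  48. ] [-10.    -0.72  14.22] False 9.9833
-0.034 [-36.2  34.1  48. ] [-9.41  0.34 14.87] False 10.4
-0.028 [-30.2  34.1  48. ] [-10.09  -0.11  15.07] False 10.75
-0.025 [-27.4  34.2  48. ] [-10.34   0.31  14.2 ] False 11.0
-0.022 [-24.4  34.1  48.1] [-10.93   0.5   14.7 ] False 11.25
-0.02 [-22.6  34.2  48.1] [-11.82   0.4   14.5 ] False 11.5
-0.018 [-20.8  34.1  48.1] [-12.28   0.94  15.8 ] False 11.75
-0.016 [-18.9  34.1  48.1] [-12.26   0.    15.52] False 12.0
-0.014 [-18.6  34.1  48. ] [-20.04   0.13  19.23] False 12.25
-0.012 [-18.3  34.1  48. ] [-26.3   -0.15  22.97] False 12.5
[-18.3  34.1  48. ] [-25.93  -0.93  22.02]
```

View pics/w4.png

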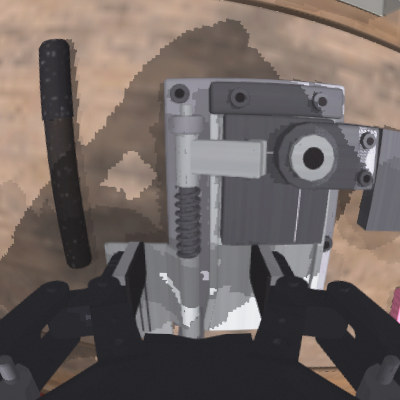

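The plate hit a hard stop: the force rose to 26 N with no further travel, and the picture shows its leading edge at the stop. I'll back off slightly with the clip still down, then lift straight up.

Run:
```python
from h import *
r.move_straight(J(-.0225,.0335,.0475),down(YAW),speed=.02)
s=r.read_state(); print((inJ(s["eef_pos"])*1e3).round(1),s["contact_force"].round(2))
r.move_straight(J(-.0225,.0335,.075),down(YAW),speed=.03)
r.move_straight(J(-.0225,.0335,.14),down(YAW),speed=.1)
r.move_straight(J(-.10,.0,.2),down(YAW),speed=.15)
r.hold(.5); s=r.read_state(); print(s["contact_force"].round(2),s["time_s"])
im,d=optics.get_image("wrist"); c=im[0:200,190:400,::-1]; cv2.imwrite("pics/w5.png",cv2.resize(c,None,fx=2.9,fy=2.9,interpolation=cv2.INTER_CUBIC))
import pickle; pickle.dump(s,open("pics/w5.pkl","wb"))
```

```text
[-21.4  33.6  48.4] [2.86 1.53 7.52]
[-0.42  0.03  0.41] 16.7333
```

View pics/w5.png

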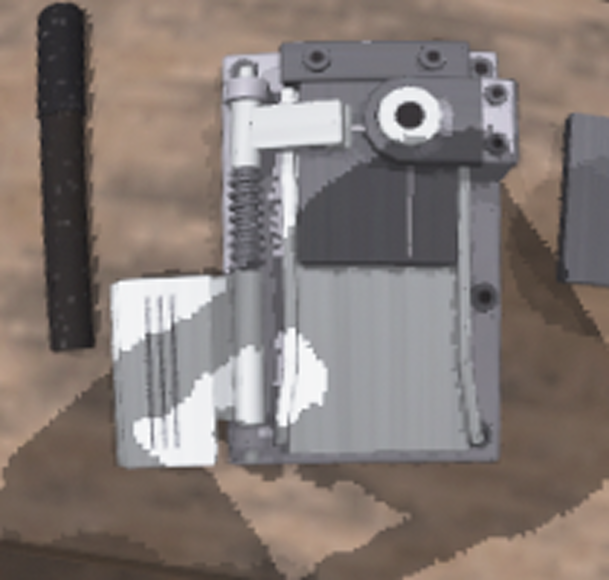

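The plate sits square under the jaw with no gap at the stop, its trailing edge running from (300,264) to (455,264). I'll check that edge's position and hand in.

Run:
```python
from h import *
import pickle; s=pickle.load(open("pics/w5.pkl","rb"))
f=lambda u,v,z: inJ(onplane("wrist",np.array(u/2.9+190),np.array(v/2.9),z,s)).round(4)
print("trailing",f(300,263,.034),f(455,264,.034),"base near",f(497,461,.01),"far",f(495,53,.01),"ear",f(243,88,.045),f(250,440,.045))
r.finish_job()
```

```text
trailing [-0.0099  0.0239  0.034 ] [-0.0101 -0.0243  0.034 ] base near [-0.0762 -0.0419  0.01  ] far [ 0.0679 -0.0405  0.01  ] ear [0.0451 0.0404 0.045 ] [-0.0646  0.039   0.045 ]
the job is handed in; nothing more can be done
```

The plate is loaded and the job is handed in: the trailing edge measured at jig x = -10 mm, which is home against the end stop. The plate is square to the stop, the clip is released with its jaw on the plate, and the arm is clear.

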